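Pry the battery cover off the sample-temperature logger

ROBOT

A 6-joint arm with a two-finger parallel gripper is mounted at the origin on the work surface. World frame = base frame: x ahead of the robot, y to its left, z up, the work surface at z = 0. Lengths are in m, angles in rad, forces in N, time in s.
With the tool pointing down it reaches from about 0.35 to 0.85 m from the base axis. Payload 8.1 kg.
Tool frame: the origin (TCP) lies between the finger pads; the fingertips stand 19 mm ahead of it and the grasp point (between the pads) is the TCP; z points along the fingers, y is the direction in which the jaws open and shut (so a half turn about z gives the same grasp; the last joint's range is limited). The gripper opens to 93 mm and grips with 3 to 60 N. Pads are 15 mm wide; open, the fingers measure 128 mm over their backs; the gripper's body (75 mm by 188 mm) begins 65 mm behind the grasp point.
Start: joints at [-1.192, 0.13, 1.488, -0, 1.523, -0.085], TCP at [0.268, -0.537, 0.238] pointing down, gripper open.
Joint ranges: [-2.96, 2.96], [-0.89, 2.26], [0.02, 2.5], [-1.34, 4.48], [0, 2.73], [-2.66, 2.66]. Speed limits (rad/s): [2.39, 2.39, 2.79, 3.14, 3.14, 3.14].

INTERFACE

Orientations are given as a unit quaternion [x, y, z, w].
In Python, from rig import bot, vision, hand_in gives the robot as it stands. The module is installed in compiled form; this text tells all that it offers.
- The arm moves only by the tool send_rows, never from a script. Its argument "deltas" is a list of rows, each an object with "slide": the shift along the tool's x, y, z in m, a list of three; "dr": the turn, a rotation vector about the tool's x, y, z in degrees, a list of three. A call has 1 to 12 rows; each row is the pose to reach, as a shift and turn from the pose commanded when the call began, along the tool's axes at that moment; what a row does not reach only later rows make up. A row lasts 1/12 s, in which the tool goes at most 41.7 mm and 7.16 degrees, less where a joint would pass 70% of its speed; a pose out of reach is approached as far as the arm can. A call with a gripper value outside its range is refused whole. "fingers" is the finger opening in m, from 0 to 0.093, set as the call begins (left out, the last holds). The fingers move at their own pace and stop on an object; "newtons" is the grip in N (left out, the last holds). Time passes only in rows, so rows that repeat a pose let the fingers close. It gives the time, the measured TCP pose, the force and the opening at its end, in the units of the state.
- bot.read_state(): the state, without advancing time (a new reading comes with each control period).
- vision.capture(name): name is "scene" or "top" or "wrist"; returns (picture, depth): 480x640x3 uint8, red, green, blue; 480x640 float32, m along the optical axis (not along the pixel's ray), 0 where there is no reading.
- vision.camera_info(name): a dict with "fx", "fy", "cx", "cy" (pixels), "R" (3x3) and "t" (3): a world point X has camera coordinates R X + t; the wrist camera has in their place "hand_eye" (4x4, takes a point from camera to tool coordinates, whose origin is the TCP and whose axes are the flange's). Camera axes: x right, y down, z forward; pixel columns grow to the right and rows downward; lengths in m; the calibration is good to about 2 mm. A picture is of the moment at which its call begins: read the wrist's pose just before it. camera_info takes no time and is no camera call.
- hand_in(): hands the job in, once; it reports no verdict.
The state is a dict: "t": time; "q": joint angles; "qd": joint speeds; "tau": joint torques, N m; "tool_pos": TCP position; "orientation": TCP orientation; "wrist_force": force on the tool from outside, world axes, zero at the start; "torque": the same for the moment, N m; "opening": finger opening in m.
Only numpy, scipy, OpenCV 4.12 (cv2) and the standard library are available. Lean on these libraries where they do the work, as an engineer would, in place of code of your own. Each camera call takes 0.05 s, during which the arm holds its last target. There are 200 camera calls.

TASK

Open the battery compartment of the white temperature logger: take the orange flat-blade tool from the blue mat, push its blade into the notch under the edge of the green snap-fit cover and pry that edge up until the cover springs loose. Then lay the tool back on the blue mat and put the cover, outside up, flat on the floor of the steel tray. Leave everything else on the table where it stands.

Things in the scene. Friction and masses are not known exactly. Their poses are not given: they have to be found in the camera images.
- logger: White plastic temperature logger, 115 x 85 mm, 55 mm high, fixed to the table; origin under its centre. A dark display is on the +x part of its top. In the -x part a recess of 66 x 52 mm holds the green cover, flush with the top; beside it the flat top is 16 mm wide. Below the cover the compartment is empty down to 39 mm above the table, where two small cells lie.
- notch (a point): Middle of the notch below the cover's edge, on the logger's -x face, 46 mm above the table; axes as the logger's. The notch is a U-shaped cut in the 4 mm thick front wall, 18 mm wide (y), open at the top; below the fitted cover it is free from 42 to 50 mm above the table. Push the blade in level along +x: the cover's edge begins 5 mm in.
- cover: Green snap-fit cover, about 30 g: plate 64 x 50 mm, 5 mm thick, on four legs 17 mm long below it, on which it stands level. Origin in the centre of the plate's underside (50 mm above the table when fitted), z out of its outer face, x and y as the logger's. Once pried loose it can be taken from above by the 50 mm wide sides of its raised end and lifted straight out.
- cover_edge (a point): Middle of the cover's upper edge at the notch (-32, 0, 5 mm in the cover's frame), 55 mm above the table when fitted. Hidden spring catches hold this end: about 4 N up frees it, when the edge is some 6 mm up. The cover tips about its other end; once past the catches it stays ajar, this edge about 13 mm above the logger's top. Pressing it down snaps it in again.
- pry_tool: Flat-blade pry tool, 70 g, lying flat: orange handle 95 mm long (x), 18 mm wide (y), 20 mm high, with a level steel blade 50 mm long, 10 mm wide and 2.5 mm thick running on from it along +x at half its height. Origin under the middle of the handle; x points along the blade to its tip.
- tool_grip (a point): On the tool's middle line, 20 mm ahead of the middle of the handle and 10 mm above the handle's underside: a good place to grip it across its 18 mm width.
- tool_tip (a point): Tip of the blade, 77.5 mm ahead of tool_grip, at the same height as it.
- mat: Flat blue mat, 220 x 130 mm (x, y), 3 mm thick, fixed to the table; origin under its centre. The tool starts on it.
- tray: Open steel tray, 190 x 150 mm (x, y) and 22 mm high, fixed; walls and floor 3 mm thick, empty. Origin under its centre.
- gel: White bottle with red label, 66 mm across, 170 mm high; leave it. Origin under its centre, as for the next ones.
- spray: White bottle with blue label, 56 mm across, 150 mm high; leave it.
- tape: Roll of white tape lying flat, 64 mm across, 22 mm high; leave it.
- jar: Sample jar with yellow lid, 52 mm across, 60 mm high; leave it.
- marker: Blue marker pen with black cap, 125 mm long, 12 mm thick, lying on the table; leave it.
- rack: Small grey rack of six capped tubes, 76 x 54 mm, 90 mm high; leave it.
Things that resemble listed ones, but are neither listed nor needed, are in the scene too. Of the things shaped like the cover, the green one is meant.

How it is judged:
By the outcome, as a careful person would: the job done as asked, in the order asked, and still so for the second after the job is handed in, with the robot touching nothing.
It also fails if it takes over 72 s, if anything falls off the work surface, if the arm or the gripper's body presses on something with over 40 N, if the wrist force passes 120 N, or if a joint passes its speed limit or range.

## Working session

There is one attempt and no reset: what is moved stays moved. The work goes in short steps, Python scripts to look and compute and a tool call to move; the robot and the scene stay as the last step left them, time stands still between calls to the robot, and variables do not carry over. Pictures are saved under pics/ and viewed, about 8 in all and at most 12, crops included, and the job is handed in when it is done.

Besides the shell and the picture viewer there is one more tool, called after "Emit:" as a command line: name --argument value ..., lists and objects as JSON in quotes. send_rows: Moves the arm, as the interface text tells. Its arguments: {"type":"object","properties":{"deltas":{"type":"array"},"fingers":{"type":"number"},"newtons":{"type":"number"}},"required":["deltas"]}

```bash
mkdir -p pics
cat > h.py <<'E'
import numpy as np, cv2
from rig import bot, vision, hand_in
from scipy.spatial.transform import Rotation as Ro
def cap(n,f=None):
    s=bot.read_state(); im,d=vision.capture(n); 
    if f: cv2.imwrite('pics/'+f,im[:,:,::-1])
    return s,im,d
def cam(n,s):
    c=vision.camera_info(n)
    if n=='wrist':
        T=np.eye(4);T[:3,:3]=Ro.from_quat(s['orientation']).as_matrix();T[:3,3]=s['tool_pos']
        M=T@np.array(c['hand_eye'])
        return c,M[:3,:3],M[:3,3]
    R=np.array(c['R']);t=np.array(c['t']); return c,R.T,-R.T@t
def ray(n,s,uv,z):
    c,R,o=cam(n,s); uv=np.atleast_2d(uv).astype(float)
    d=np.c_[(uv[:,0]-c['cx'])/c['fx'],(uv[:,1]-c['cy'])/c['fy'],np.ones(len(uv))]@R.T
    return o+d*((z-o[2])/d[:,2])[:,None]
def cloud(n,s,d):
    c,R,o=cam(n,s); v,u=np.mgrid[:480,:640]
    return np.stack([(u-c['cx'])/c['fx']*d,(v-c['cy'])/c['fy']*d,d],-1)@R.T+o
E
python3 - <<'E'
from h import *
s,a,_=cap('scene','s0.png'); s,b,_=cap('top','t0.png')
print(s['t'],s['orientation'],s['tool_pos'],s['wrist_force'])
for n in('scene','top'):
    c,R,o=cam(n,s);print(n,o,R[:,2])
print(vision.camera_info('wrist'))
E
```

```text
0.05 [ 9.73228348e-01  2.29838588e-01 -1.53237024e-04 -8.84859645e-04] [ 0.26823365 -0.53610347  0.23661642] [-0.17658324  0.19757111  0.70460006]
scene [ 1.37450041 -0.36461058  0.73107835] [-0.71652998  0.33591483 -0.61134771]
top [ 0.36334818 -0.01690372  1.03673023] [ 0.21301934  0.02100571 -0.97682215]
{'fx': 420.06900771864355, 'fy': 420.06900771864355, 'cx': 323.0807841990303, 'cy': 240.3211241171021, 'hand_eye': array([[ 2.90743360e-04, -9.54991827e-01, -2.96631970e-01,
         8.32582860e-02],
       [ 9.99999878e-01,  3.95844301e-04, -2.94252662e-04,
         8.41666203e-04],
       [ 3.98428962e-04, -2.96631849e-01,  9.54991826e-01,
        -1.47610594e-01],
       [ 0.00000000e+00,  0.00000000e+00,  0.00000000e+00,
         1.00000000e+00]])}
```

View pics/t0.png

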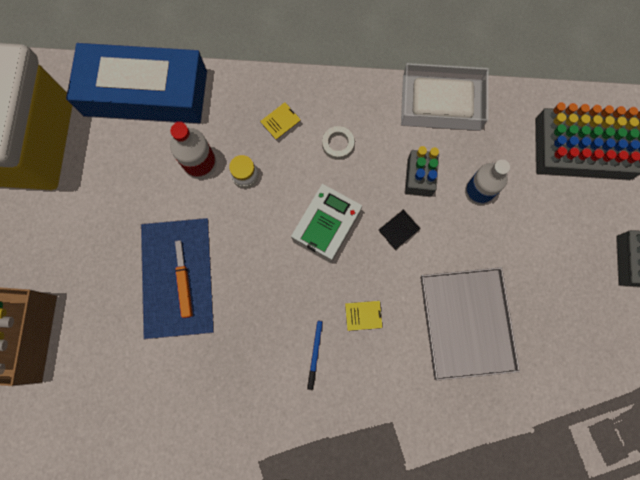

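View pics/s0.png

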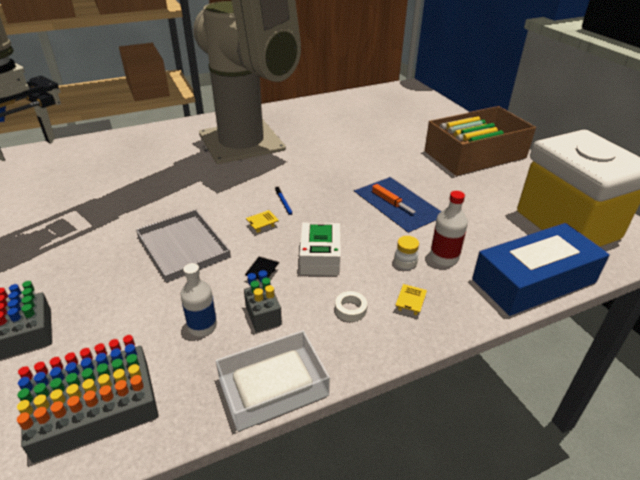

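Top view: the orange tool has its handle at (183,292) and blade tip at (179,242), on the blue mat (177,278). The logger with green cover is at (327,222), notch dark at (311,246). The empty steel tray is at (468,323). Lookalikes for the cover: yellow plates at (281,121) and (364,315) and a black one at (400,229). The tray-like box at (445,97) is not empty. The green plate in the logger is the one meant.

```bash
cat > m0.py <<'E'
from h import *
s,im,d=cap('top'); h=cv2.cvtColor(im,cv2.COLOR_RGB2HSV); P=cloud('top',s,d)
def big(m,box):
    x0,y0,x1,y1=box; k=np.zeros(m.shape,np.uint8); k[y0:y1,x0:x1]=m[y0:y1,x0:x1]*255
    c=max(cv2.findContours(k,cv2.RETR_EXTERNAL,cv2.CHAIN_APPROX_NONE)[0],key=cv2.contourArea)
    return c
def rep(name,m,box,z):
    c=big(m,box)[:,0]; w=ray('top',s,c,z)[:,:2].astype(np.float32)
    (cx,cy),(a,b),g=cv2.minAreaRect(w*1000)
    bx=cv2.boxPoints(((cx,cy),(a,b),g)); i=int(np.linalg.norm(bx[0]-bx[1])<np.linalg.norm(bx[1]-bx[2]))
    e=bx[i+1]-bx[i]; zz=P[c[:,1].mean().astype(int),c[:,0].mean().astype(int),2]
    print(name,'c',round(cx,1),round(cy,1),'size',round(a,1),round(b,1),'long-axis yaw',round(np.degrees(np.arctan2(e[1],e[0])),1),'depth z',zz)
H,S,V=h[...,0],h[...,1],h[...,2]
rep('handle',(H<18)&(S>150)&(V>110),(150,230,205,330),.02)
rep('mat',((H>95)&(H<125)&(S>90))|((H<18)&(S>150)),(130,210,220,345),.003)
rep('cover',(H>55)&(H<90)&(S>110),(295,205,342,262),.055)
rep('logger',((S<40)&(V>150))|((H>55)&(H<90)&(S>110)),(285,180,365,264),.055)
tr=(P[...,2]>.012); rep('tray',tr,(412,260,525,388),.022)
r=ray('top',s,[[179.5,241],[311,246]],.0130); print(r)
E
python3 m0.py
python3 - <<'E'
import cv2
a=cv2.imread('pics/t0.png')
x=cv2.resize(a[175:275,275:435],None,fx=5,fy=5,interpolation=2)
cv2.imwrite('pics/c1.png',x)
E
```

```text
handle c 456.9 248.4 size 86.0 16.9 long-axis yaw 13.8 depth z 0.02410607953354371
mat c 488.4 269.2 size 216.5 127.3 long-axis yaw 9.4 depth z 0.0034719755221708226
cover c 585.8 2.3 size 48.1 61.9 long-axis yaw -25.9 depth z 0.057785363115553934
logger c 603.4 -3.1 size 156.2 146.8 long-axis yaw 3.9 depth z 0.0534931597750381
tray c 440.8 -277.1 size 190.0 152.1 long-axis yaw 9.7 depth z 0.0054251354234344795
[[0.55548289 0.26876062 0.013     ]
 [0.56316195 0.01950952 0.013     ]]
```

View pics/c1.png

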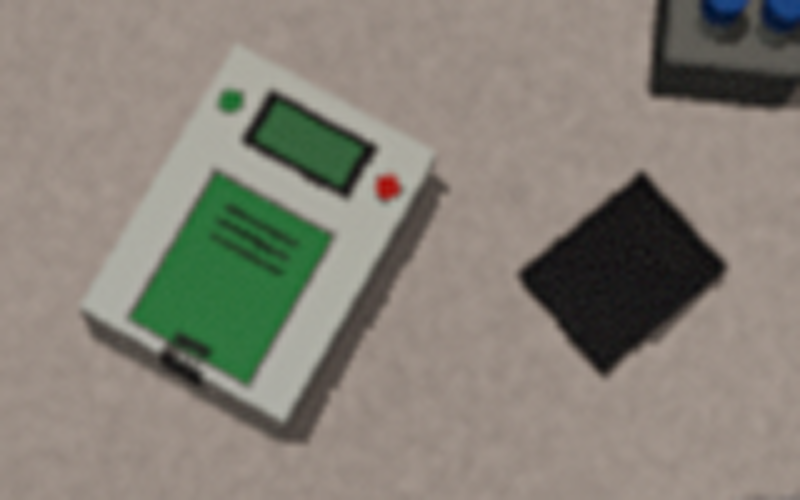

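The crop confirms it: the green plate on the -x part of the white logger, notch at its lower-left edge (crop 185,360). I'll look closely at the logger on the way.

```bash
cat >> h.py <<'E'
def go(x,y,z,yaw):
    s=bot.read_state(); R=Ro.from_quat(s['orientation'])
    T=Ro.from_euler('z',yaw,degrees=True)*Ro.from_quat([1,0,0,0])
    d=np.array([x,y,z])-s['tool_pos']
    print('at',np.round(s['tool_pos'],4),'slide',np.round(R.inv().apply(d),4),'dr',np.round(np.degrees((R.inv()*T).as_rotvec()),2),'rows>',np.linalg.norm(d)/.0417)
E
python3 -c "
from h import *
go(.5,.04,.2,-26)"
```

```text
at [ 0.2683 -0.5362  0.2368] slide [ 0.465  -0.4116  0.0375] dr [-8.000e-02  3.000e-02  5.257e+01] rows> 14.919995847598777
```

Emit:
send_rows --deltas '[{"slide":[0.232,-0.206,0.01],"dr":[0,0,26]},{"slide":[0.232,-0.206,0.01],"dr":[0,0,26]},{"slide":[0.232,-0.206,0.01],"dr":[0,0,26]},{"slide":[0.232,-0.206,0.01],"dr":[0,0,26]},{"slide":[0.232,-0.206,0.01],"dr":[0,0,26]},{"slide":[0.232,-0.206,0.01],"dr":[0,0,26]},{"slide":[0.232,-0.206,0.01],"dr":[0,0,26]},{"slide":[0.232,-0.206,0.01],"dr":[0,0,26]},{"slide":[0.232,-0.206,0.01],"dr":[0,0,26]}]' --fingers 0.06 --newtons 60

```text
t: 0.9
tool_pos: [0.3849, -0.245, 0.2274]
orientation: [1.0, 0.007, 0.0, -0.001]
wrist_force: [0.7, -0.8, 0.4]
opening: 0.06
```

```bash
python3 -c "
from h import *
go(.5,.04,.2,-26)"
```

```text
at [ 0.3849 -0.245   0.2274] slide [ 0.1192 -0.2833  0.0278] dr [-0.08 -0.   26.81] rows> 7.399873236820458
```

Emit:
send_rows --deltas '[{"slide":[0.119,-0.283,0.028],"dr":[0,0,26.8]},{"slide":[0.119,-0.283,0.028],"dr":[0,0,26.8]},{"slide":[0.119,-0.283,0.028],"dr":[0,0,26.8]},{"slide":[0.119,-0.283,0.028],"dr":[0,0,26.8]},{"slide":[0.119,-0.283,0.028],"dr":[0,0,26.8]},{"slide":[0.119,-0.283,0.028],"dr":[0,0,26.8]},{"slide":[0.119,-0.283,0.028],"dr":[0,0,26.8]},{"slide":[0.119,-0.283,0.028],"dr":[0,0,26.8]},{"slide":[0.119,-0.283,0.028],"dr":[0,0,26.8]},{"slide":[0.119,-0.283,0.028],"dr":[0,0,26.8]},{"slide":[0.119,-0.283,0.028],"dr":[0,0,26.8]}]'

```text
t: 1.82
tool_pos: [0.4998, 0.0349, 0.1993]
orientation: [0.974, -0.227, -0.0, 0.0]
wrist_force: [0.0, -0.5, -0.4]
opening: 0.0601
```

```bash
cat > m1.py <<'E'
from h import *
s,im,d=cap('wrist','w1.png'); h=cv2.cvtColor(im,cv2.COLOR_RGB2HSV)
H,S,V=h[...,0],h[...,1],h[...,2]; P=cloud('wrist',s,d)
m=((H>55)&(H<90)&(S>110)&(V>60)).astype(np.uint8)*255
c=max(cv2.findContours(m,cv2.RETR_EXTERNAL,cv2.CHAIN_APPROX_NONE)[0],key=cv2.contourArea)[:,0]
w=ray('wrist',s,c,.055)[:,:2].astype(np.float32)*1000
r=cv2.minAreaRect(w); print(r); print(cv2.boxPoints(r)); 
k=np.median(P[m>0],0);print(k)
# logger top by depth
q=(np.abs(P[...,2]-.055)<.012)&(np.hypot(P[...,0]-.6,P[...,1])<.1)
c=max(cv2.findContours(q.astype(np.uint8)*255,cv2.RETR_EXTERNAL,cv2.CHAIN_APPROX_NONE)[0],key=cv2.contourArea)[:,0]
r=cv2.minAreaRect(ray('wrist',s,c,.055)[:,:2].astype(np.float32)*1000);print('logger',r,cv2.boxPoints(r))
E
python3 m1.py; python3 -c "
from h import *
go(.476,.252,.12,12.5)"
```

```text
((587.7364501953125, 1.9799156188964844), (49.48257064819336, 63.30441665649414), 64.54811096191406)
[[548.52356    -6.7575073]
 [605.6841    -33.962772 ]
 [626.94934    10.717339 ]
 [569.7888     37.922604 ]]
[0.58816844 0.00188197 0.05561994]
logger ((595.9358520507812, -2.1152496337890625), (85.15843200683594, 92.57093048095703), 64.39468383789062) [[535.79456  -20.509699]
 [619.2743   -60.51603 ]
 [656.07715   16.2792  ]
 [572.5974    56.28553 ]]
at [0.4998 0.0343 0.1995] slide [-0.1177 -0.1847  0.0794] dr [ 4.000e-02  2.000e-02 -3.877e+01] rows> 5.586713247054952
```

View pics/w1.png

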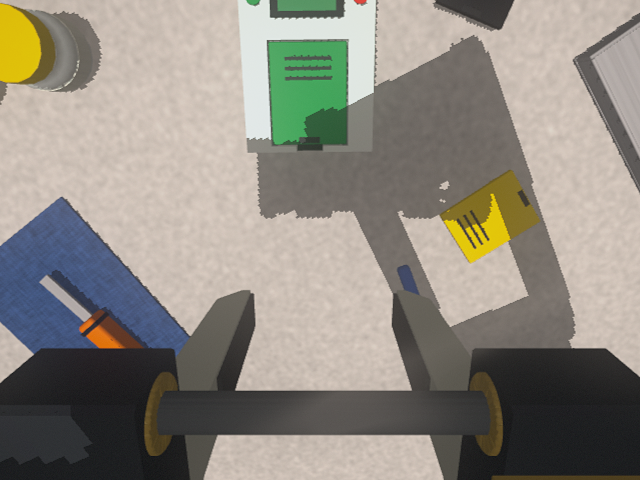

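Wrist view: logger with cover at (308,92), notch at (310,145), tool at lower left with blade tip (45,280). The cover centre comes out at (0.588, 0.002) and the logger yaw at -25.5°, matching the top view. On to the tool.

Emit:
send_rows --deltas '[{"slide":[-0.118,-0.185,0.08],"dr":[0,0,-38.8]},{"slide":[-0.118,-0.185,0.08],"dr":[0,0,-38.8]},{"slide":[-0.118,-0.185,0.08],"dr":[0,0,-38.8]},{"slide":[-0.118,-0.185,0.08],"dr":[0,0,-38.8]},{"slide":[-0.118,-0.185,0.08],"dr":[0,0,-38.8]},{"slide":[-0.118,-0.185,0.08],"dr":[0,0,-38.8]},{"slide":[-0.118,-0.185,0.08],"dr":[0,0,-38.8]},{"slide":[-0.118,-0.185,0.08],"dr":[0,0,-38.8]},{"slide":[-0.118,-0.185,0.08],"dr":[0,0,-38.8]},{"slide":[-0.118,-0.185,0.08],"dr":[0,0,-38.8]}]'

```text
t: 2.7
tool_pos: [0.4769, 0.252, 0.1205]
orientation: [0.994, 0.108, 0.001, 0.0]
wrist_force: [-0.7, 0.2, -0.8]
opening: 0.06
```

```bash
cat > m2.py <<'E'
from h import *
s,im,d=cap('wrist','w2.png'); h=cv2.cvtColor(im,cv2.COLOR_RGB2HSV)
H,S,V=h[...,0],h[...,1],h[...,2]
def rect(m,z):
    c=max(cv2.findContours(m.astype(np.uint8)*255,cv2.RETR_EXTERNAL,cv2.CHAIN_APPROX_NONE)[0],key=cv2.contourArea)[:,0]
    r=cv2.minAreaRect(ray('wrist',s,c,z)[:,:2].astype(np.float32)*1000); print(np.round(s['tool_pos'],4),r,cv2.boxPoints(r)); return c
c=rect((H<18)&(S>150)&(V>60),.022); print(c.min(0),c.max(0))
m=(S<60)&(V>110); m[:, :200]=0; m[:,440:]=0; m[c[:,1].min()+25:]=0
# blade: grey blob on mat just above handle
mat=((H>95)&(H<130)&(S>90)); print('mat px',mat.sum())
rect(m&(cv2.dilate(cv2.morphologyEx(mat.astype(np.uint8),cv2.MORPH_CLOSE,np.ones((61,61))),np.ones((3,3)))>0),.0142)
E
python3 m2.py
```

```text
[0.4769 0.252  0.1205] ((458.23358154296875, 247.67578125), (84.223876953125, 17.23398780822754), 13.907675743103027) [[415.28503 245.91821]
 [419.42737 229.18945]
 [501.18213 249.43335]
 [497.0398  266.1621 ]]
[307 215] [336 339]
mat px 49700
[0.4769 0.252  0.1205] ((598.6304321289062, 321.88665771484375), (14.592318534851074, 48.0620002746582), 9.35053825378418) [[587.5268  344.41293]
 [595.33563 296.98953]
 [609.7341  299.36038]
 [601.92523 346.78378]]
```

View pics/w2.png

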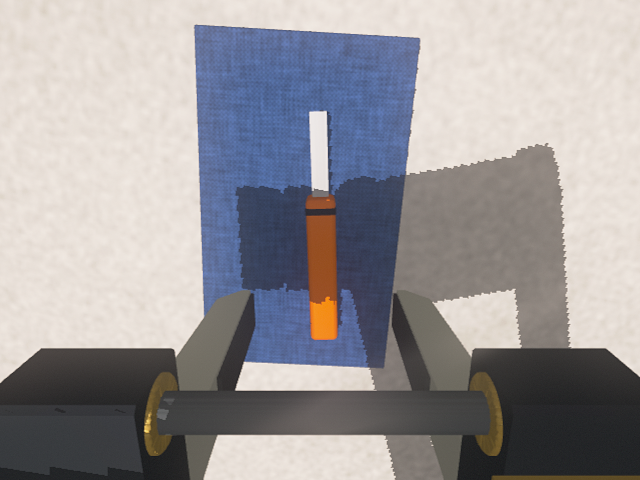

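The view shows the tool's handle from (321,195) to (324,339), blade tip at (318,111), fingers straddling it.

```bash
python3 -c "
from h import *
s=bot.read_state()
t=ray('wrist',s,[[318.3,111]],.0142)[0];r=ray('wrist',s,[[324,339.5]],.021)[0];n=ray('wrist',s,[[321.5,196]],.021)[0]
v=t-r;print(t,r,n,np.degrees(np.arctan2(v[1],v[0])),np.hypot(*v[:2]))
u=v[:2]/np.hypot(*v[:2]);g=t[:2]-.0775*u;print(g)
go(g[0],g[1],.0245,np.degrees(np.arctan2(v[1],v[0])))"
```

```text
[0.5574655 0.2719713 0.0142   ] [0.41646414 0.23747994 0.021     ] [0.51053444 0.25977594 0.021     ] 13.745610710600138 0.14515866970983646
[0.48218508 0.25355641]
at [0.4769 0.2521 0.1205] slide [ 0.0053 -0.0003  0.096 ] dr [ 0.01 -0.08 -1.35] rows> 2.305982856674683
```

Emit:
send_rows --deltas '[{"slide":[0.005,0,0.03],"dr":[0,0,-1.3]},{"slide":[0.005,0,0.055],"dr":[0,0,-1.3]},{"slide":[0.005,0,0.075],"dr":[0,0,-1.3]},{"slide":[0.005,0,0.087],"dr":[0,0,-1.3]},{"slide":[0.005,0,0.093],"dr":[0,0,-1.3]},{"slide":[0.005,0,0.096],"dr":[0,0,-1.3]},{"slide":[0.005,0,0.096],"dr":[0,0,-1.3]},{"slide":[0.005,0,0.096],"dr":[0,0,-1.3]}]'

```text
t: 3.42
tool_pos: [0.4817, 0.255, 0.0249]
orientation: [0.993, 0.121, 0.001, -0.0]
wrist_force: [-0.4, -0.5, -0.2]
opening: 0.0601
```

Emit:
send_rows --deltas '[{"slide":[0,0,0],"dr":[0,0,0]},{"slide":[0,0,0],"dr":[0,0,0]},{"slide":[0,0,0],"dr":[0,0,0]},{"slide":[0,0,0],"dr":[0,0,0]},{"slide":[0,0,0],"dr":[0,0,0]},{"slide":[0,0,0],"dr":[0,0,0]},{"slide":[0,0,0],"dr":[0,0,0]},{"slide":[0,0,0],"dr":[0,0,0]}]' --fingers 0.0 --newtons 60

```text
t: 4.08
tool_pos: [0.4807, 0.2548, 0.0237]
orientation: [0.993, 0.121, 0.0, 0.0]
wrist_force: [-0.5, 0.5, 0.7]
opening: 0.0174
```

Emit:
send_rows --deltas '[{"slide":[0,0,-0.02],"dr":[0,0,0]},{"slide":[0,0,-0.05],"dr":[0,0,0]},{"slide":[0,0,-0.08],"dr":[0,0,0]},{"slide":[0,0,-0.08],"dr":[0,0,0]},{"slide":[0,0,-0.08],"dr":[0,0,0]}]'

```text
t: 4.5
tool_pos: [0.4824, 0.2555, 0.106]
orientation: [0.993, 0.121, 0.002, -0.001]
wrist_force: [-0.5, 0.2, -1.5]
opening: 0.0176
```

```bash
cat > m3.py <<'E'
from h import *
# tool tip in the gripper frame: brightest narrow grey blade; triangulated by depth
s,im,d=cap('wrist','w3.png'); P=cloud('wrist',s,d); R=Ro.from_quat(s['orientation'])
L=R.inv().apply((P-s['tool_pos']).reshape(-1,3)).reshape(P.shape)
m=(d>0)&(np.abs(L[...,1])<.02)&(L[...,0]>.03)&(L[...,0]<.1)&(L[...,2]<.035)&(L[...,2]>-.02)
for a in np.arange(.03,.085,.005):
    k=m&(np.abs(L[...,0]-a)<.0025)
    if k.sum()>3: print(round(a,3),np.round(np.median(L[k],0)*1000,1),k.sum())
k=m&(L[...,0]>.045); print('tip x',np.sort(L[k][:,0])[-10:]); v,u=np.nonzero(k); print(u.min(),u.max(),v.min(),v.max())
print(s)
E
python3 m3.py
```

```text
0.03 [31.3  0.3  8.8] 152
0.035 [35.   0.7  8.8] 308
0.04 [40.   1.1  8.8] 321
0.045 [45.   0.7  8.8] 335
0.05 [50.   0.7  8.9] 348
0.055 [55.   0.7  8.8] 356
0.06 [60.   0.7  8.9] 364
0.065 [65.   0.7  8.8] 358
0.07 [70.   0.7  8.9] 377
0.075 [75.1  0.7  8.8] 387
0.08 [78.2  0.5  8.8] 110
tip x [0.07857251 0.0785731  0.07857448 0.0785758  0.0785765  0.07857898
 0.07858223 0.07858239 0.0785861  0.07859632]
309 336 124 215
{'t': 4.5, 'q': array([3.93134130e-01, 8.38374429e-02, 1.78512758e+00, 1.66468523e-05,
       1.26782748e+00, 1.72174455e+00]), 'qd': array([-0.00266227,  0.03991651,  0.05099116,  0.00025645, -0.01206463,
        0.00020328]), 'tau': array([ 2.87804834e-02, -5.25205994e+01, -4.79921544e+01,  8.81268585e-03,
        1.64164701e-01, -3.23498243e-04]), 'tool_pos': array([0.48243513, 0.25551175, 0.10599635]), 'orientation': array([ 9.92674642e-01,  1.20794434e-01,  2.30967560e-03, -6.52553765e-04]), 'wrist_force': array([-0.52662858,  0.15084855, -1.54464581]), 'torque': array([ 0.06141869, -0.00299986,  0.02511064]), 'opening': 0.017564694300261037}
```

View pics/w3.png

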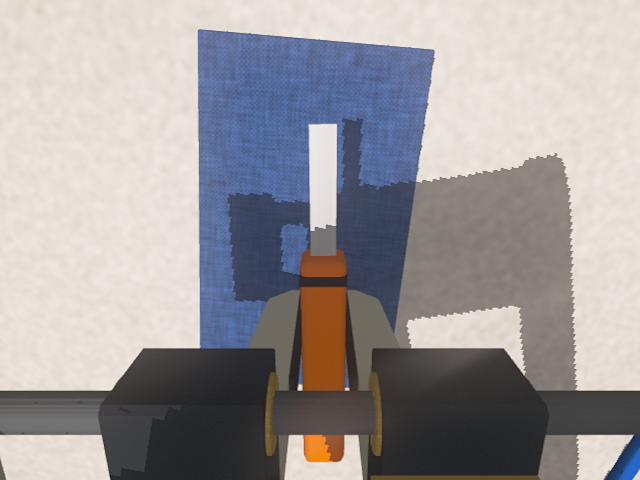

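Tool held level: tip at (323,124), 78.6 mm ahead of the TCP, with the blade 10 mm beyond the TCP along z. Swing to just in front of the notch.

```bash
python3 -c "
from h import *
go(.4656,.0609,.106,-25.5)"
```

```text
at [0.4811 0.2549 0.104 ] slide [-0.0616  0.1847 -0.0021] dr [-0.04 -0.07 39.37] rows> 4.668493372637608
```

Emit:
send_rows --deltas '[{"slide":[-0.01,0.03,0],"dr":[0,0,6.6]},{"slide":[-0.021,0.062,0],"dr":[0,0,13.2]},{"slide":[-0.031,0.093,0],"dr":[0,0,19.7]},{"slide":[-0.041,0.124,0],"dr":[0,0,26.3]},{"slide":[-0.051,0.155,0],"dr":[0,0,33]},{"slide":[-0.062,0.185,0.01],"dr":[0,0,39.4]},{"slide":[-0.062,0.185,0.03],"dr":[0,0,39.4]},{"slide":[-0.062,0.185,0.048],"dr":[0,0,39.4]},{"slide":[-0.062,0.185,0.048],"dr":[0,0,39.4]},{"slide":[-0.062,0.185,0.048],"dr":[0,0,39.4]},{"slide":[-0.062,0.185,0.048],"dr":[0,0,39.4]}]'

```text
t: 5.47
tool_pos: [0.4645, 0.0606, 0.0555]
orientation: [0.975, -0.221, -0.001, 0.0]
wrist_force: [0.4, 0.6, -0.2]
opening: 0.0176
```

```bash
cp m3.py m4.py; sed -i 's/w3.png/w4.png/; s/^print(s)$//' m4.py; python3 m4.py; python3 -c "
from h import *
print(bot.read_state()['wrist_force']);go(.4656,.0609,.056,-25.5)
im=cv2.imread('pics/w4.png');cv2.imwrite('pics/w4c.png',cv2.resize(im[20:300,180:460],None,fx=2,fy=2,interpolation=2))"
```

```text
0.03 [31.2  0.3  8.7] 152
0.035 [35.1  0.3  8.8] 311
0.04 [40.1  0.3  8.8] 323
0.045 [45.   0.3  8.8] 333
0.05 [50.   0.3  8.8] 350
0.055 [55.1  0.3  8.8] 351
0.06 [60.   0.3  8.8] 360
0.065 [65.   0.3  8.7] 367
0.07 [70.1  0.3  8.8] 375
0.075 [75.1  0.3  8.7] 385
0.08 [78.2 -0.1  8.9] 139
tip x [0.0999731  0.09997438 0.09997664 0.0999768  0.09997782 0.09998788
 0.09999184 0.09999192 0.09999451 0.09999938]
260 383 57 216
[0.0608141  0.54377203 0.10929077]
at [0.4652 0.0607 0.0561] slide [ 0.0003 -0.0004  0.0001] dr [-0.01 -0.02  0.02] rows> 0.012028283029926711
```

View pics/w4c.png

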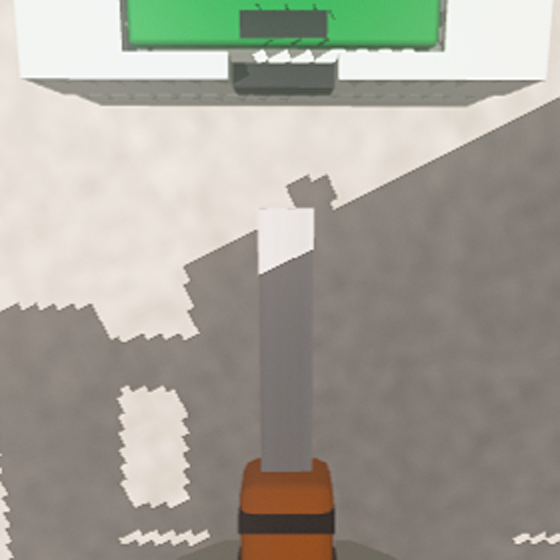

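Blade (crop x≈286) is centred on the notch (crop x≈285). Insert level.

Emit:
send_rows --deltas '[{"slide":[0.008,0,0],"dr":[0,0,0]},{"slide":[0.014,0,0],"dr":[0,0,0]},{"slide":[0.019,0,0],"dr":[0,0,0]},{"slide":[0.023,0,0],"dr":[0,0,0]},{"slide":[0.027,0,0],"dr":[0,0,0]},{"slide":[0.031,0,0],"dr":[0,0,0]},{"slide":[0.034,0,0],"dr":[0,0,0]},{"slide":[0.034,0,0],"dr":[0,0,0]},{"slide":[0.034,0,0],"dr":[0,0,0]}]'

```text
t: 6.27
tool_pos: [0.4956, 0.0456, 0.0555]
orientation: [0.975, -0.221, -0.0, 0.0]
wrist_force: [0.5, -0.3, 0.1]
opening: 0.0174
```

Free entry, no force. Lift gently.

Emit:
send_rows --deltas '[{"slide":[0,0,-0.0015],"dr":[0,0,0]},{"slide":[0,0,-0.003],"dr":[0,0,0]},{"slide":[0,0,-0.0045],"dr":[0,0,0]},{"slide":[0,0,-0.006],"dr":[0,0,0]},{"slide":[0,0,-0.006],"dr":[0,0,0]}]'

```text
t: 6.68
tool_pos: [0.4951, 0.0458, 0.0615]
orientation: [0.975, -0.221, -0.0, 0.0]
wrist_force: [0.9, 0.6, -3.7]
opening: 0.0172
```

Emit:
send_rows --deltas '[{"slide":[0,0,-0.0015],"dr":[0,0,0]},{"slide":[0,0,-0.003],"dr":[0,0,0]},{"slide":[0,0,-0.0045],"dr":[0,0,0]},{"slide":[0,0,-0.006],"dr":[0,0,0]},{"slide":[0,0,-0.007],"dr":[0,0,0]},{"slide":[0,0,-0.007],"dr":[0,0,0]}]'

```text
t: 7.18
tool_pos: [0.4964, 0.0456, 0.0696]
orientation: [0.975, -0.221, 0.001, -0.0]
wrist_force: [-0.5, -0.4, 0.1]
opening: 0.0178
```

```bash
cat > m5.py <<'E'
from h import *; import sys
s,im,d=cap('wrist',sys.argv[1]); h=cv2.cvtColor(im,cv2.COLOR_RGB2HSV)
P=cloud('wrist',s,d); m=(h[...,0]>55)&(h[...,0]<90)&(h[...,1]>110)&(d>0)&(np.hypot(P[...,0]-.588,P[...,1]-.002)<.042)
u=np.array([.9026,-.4305]); a=(P[...,:2]-[.5877,.002])@u; b=(P[...,:2]-[.5877,.002])@[.4305,.9026]
for x in range(-36,36,6):
    k=m&(abs(a*1000-x)<3)
    if k.sum()>5: print(x,'z',np.median(P[k][:,2]).round(4),'y',b[k].min().round(4),b[k].max().round(4))
print('a',a[m].min(),a[m].max(),s['tool_pos'],s['wrist_force'])
R=Ro.from_quat(s['orientation']);L=R.inv().apply((P-s['tool_pos']).reshape(-1,3)).reshape(P.shape)
for x in (.035,.045,.055):
    k=(abs(L[...,0]-x)<.0025)&(abs(L[...,1])<.004)&(L[...,2]<.03); print('blade',x,np.median(L[k],0) if k.any() else 0)
E
python3 m5.py w5.png
```

```text
-30 z 0.069 y -0.0245 0.0248
-24 z 0.0681 y -0.0246 0.0248
-18 z 0.0668 y -0.0246 0.0246
-12 z 0.0654 y -0.0247 0.0247
-6 z 0.0641 y -0.0246 0.0248
0 z 0.0627 y -0.0246 0.0248
6 z 0.0614 y -0.0244 0.0249
12 z 0.06 y -0.0247 0.0249
18 z 0.0591 y -0.0247 0.0249
a -0.030360699016247317 0.01819262115590602 [0.49636134 0.04561438 0.06955661] [-0.51483193 -0.36232594  0.14513889]
blade 0.035 [0.03507731 0.00026905 0.0087428 ]
blade 0.045 [ 0.04497722 -0.00011462  0.00885279]
blade 0.055 [ 0.05500952 -0.00010998  0.00874282]
```

The cover is ajar: its edge is about 14 mm above the logger's top, no force left on the blade. Withdraw, then return the tool.

Emit:
send_rows --deltas '[{"slide":[-0.005,0,0],"dr":[0,0,0]},{"slide":[-0.015,0,0],"dr":[0,0,0]},{"slide":[-0.03,0,0],"dr":[0,0,0]},{"slide":[-0.045,0,-0.01],"dr":[0,0,0]},{"slide":[-0.045,0,-0.03],"dr":[0,0,0]},{"slide":[-0.045,0,-0.04],"dr":[0,0,0]},{"slide":[-0.045,0,-0.04],"dr":[0,0,0]}]'

```text
t: 7.82
tool_pos: [0.4566, 0.0654, 0.1114]
orientation: [0.975, -0.221, 0.003, -0.001]
wrist_force: [-0.1, 0.4, -0.6]
opening: 0.0176
```

```bash
python3 m5.py w6.png; python3 -c "
from h import *
go(.4815,.2548,.06,13.8)"
```

```text
-30 z 0.069 y -0.0245 0.0245
-24 z 0.0681 y -0.0245 0.0246
-18 z 0.0671 y -0.0244 0.0244
a -0.02985019708226863 -0.018372200415872578 [0.45660951 0.06539178 0.11142331] [-0.09339043  0.44335282 -0.62433791]
blade 0.035 [ 0.03499594 -0.00011875  0.00881658]
blade 0.045 [ 0.04501471 -0.00011763  0.00885314]
blade 0.055 [ 0.05499901 -0.00011277  0.00878898]
at [0.4562 0.0652 0.1101] slide [-0.059  -0.1819  0.0502] dr [-3.000e-02 -2.200e-01 -3.932e+01] rows> 4.7409945964375835
```

Emit:
send_rows --deltas '[{"slide":[-0.01,-0.03,0],"dr":[0,0,-6.5]},{"slide":[-0.02,-0.061,0],"dr":[0,0,-13]},{"slide":[-0.03,-0.091,0],"dr":[0,0,-19.6]},{"slide":[-0.039,-0.121,0],"dr":[0,0,-26]},{"slide":[-0.049,-0.152,0.01],"dr":[0,0,-33]},{"slide":[-0.059,-0.182,0.02],"dr":[0,0,-39.3]},{"slide":[-0.059,-0.182,0.05],"dr":[0,0,-39.3]},{"slide":[-0.059,-0.182,0.05],"dr":[0,0,-39.3]},{"slide":[-0.059,-0.182,0.05],"dr":[0,0,-39.3]},{"slide":[-0.059,-0.182,0.05],"dr":[0,0,-39.3]}]'

```text
t: 8.7
tool_pos: [0.4799, 0.2541, 0.0584]
orientation: [0.993, 0.119, -0.001, 0.0]
wrist_force: [0.5, 0.3, 0.8]
opening: 0.0174
```

```bash
python3 -c "
from h import *
go(.4815,.2548,.0238,13.8)"
```

```text
at [0.4799 0.2541 0.0584] slide [ 0.0018 -0.0004  0.0346] dr [ 0.02  0.07 -0.09] rows> 0.8318916580544254
```

Emit:
send_rows --deltas '[{"slide":[0.001,0,0.015],"dr":[0,0,0]},{"slide":[0.001,0,0.025],"dr":[0,0,0]},{"slide":[0.001,0,0.031],"dr":[0,0,0]},{"slide":[0.001,0,0.0345],"dr":[0,0,0]},{"slide":[0.001,0,0.0355],"dr":[0,0,0]},{"slide":[0.001,0,0.0355],"dr":[0,0,0]},{"slide":[0.001,0,0.0355],"dr":[0,0,0]}]'

```text
t: 9.28
tool_pos: [0.4815, 0.2549, 0.0237]
orientation: [0.993, 0.12, 0.0, -0.0]
wrist_force: [0.5, -0.5, 0.4]
opening: 0.0172
```

Emit:
send_rows --deltas '[{"slide":[0,0,0],"dr":[0,0,0]},{"slide":[0,0,0],"dr":[0,0,0]},{"slide":[0,0,0],"dr":[0,0,0]},{"slide":[0,0,0],"dr":[0,0,0]},{"slide":[0,0,0],"dr":[0,0,0]},{"slide":[0,0,0],"dr":[0,0,0]}]' --fingers 0.06

```text
t: 9.78
tool_pos: [0.4811, 0.2549, 0.0231]
orientation: [0.993, 0.12, 0.0, -0.0]
wrist_force: [-0.1, 0.4, -1.1]
opening: 0.0529
```

Emit:
send_rows --deltas '[{"slide":[0,0,-0.03],"dr":[0,0,0]},{"slide":[0,0,-0.06],"dr":[0,0,0]},{"slide":[0,0,-0.1],"dr":[0,0,0]},{"slide":[0,0,-0.126],"dr":[0,0,0]},{"slide":[0,0,-0.126],"dr":[0,0,0]},{"slide":[0,0,-0.126],"dr":[0,0,0]}]'

```text
t: 10.28
tool_pos: [0.4827, 0.2556, 0.1516]
orientation: [0.993, 0.12, 0.002, -0.001]
wrist_force: [-0.2, -1.1, -0.9]
opening: 0.06
```

```bash
sed 's/w2.png/w7.png/' m2.py > m7.py; python3 m7.py | head -5; python3 -c "
from h import *
go(.55,.02,.15,-25.5)"
```

```text
[0.4827 0.2556 0.1516] ((458.7257995605469, 248.59228515625), (83.16053009033203, 17.204957962036133), 14.308117866516113) [[416.30936 246.65192]
 [420.5613  229.98065]
 [501.14224 250.53265]
 [496.8903  267.20392]]
[312 214] [336 324]
at [0.4813 0.2551 0.1494] slide [ 0.0107  0.2447 -0.0006] dr [-3.000e-02 -6.000e-02  3.928e+01] rows> 5.872593710560965
```

Tool is back on the mat at its old spot. Over to the cover's raised end.

```bash
python3 -c "
from h import *
go(.566,.0123,.13,-25.5)"
```

```text
at [0.4813 0.2551 0.1494] slide [0.0244 0.2559 0.0194] dr [-3.000e-02 -6.000e-02  3.928e+01] rows> 6.183100557158702
```

Emit:
send_rows --deltas '[{"slide":[0.004,0.04,0],"dr":[0,0,6.5]},{"slide":[0.008,0.08,0],"dr":[0,0,13]},{"slide":[0.012,0.12,0],"dr":[0,0,19.6]},{"slide":[0.016,0.16,0],"dr":[0,0,26]},{"slide":[0.02,0.2,0],"dr":[0,0,33]},{"slide":[0.024,0.235,0],"dr":[0,0,39.3]},{"slide":[0.024,0.256,0.019],"dr":[0,0,39.3]},{"slide":[0.024,0.256,0.019],"dr":[0,0,39.3]},{"slide":[0.024,0.256,0.019],"dr":[0,0,39.3]},{"slide":[0.024,0.256,0.019],"dr":[0,0,39.3]}]' --fingers 0.075 --newtons 20

```text
t: 11.17
tool_pos: [0.5642, 0.0126, 0.1286]
orientation: [0.975, -0.221, -0.002, 0.0]
wrist_force: [-0.3, -0.3, 0.4]
opening: 0.0751
```

```bash
python3 m5.py w8.png;python3 -c "
from h import *
go(.566,.0123,.0765,-25.5)"
```

```text
-24 z 0.0677 y -0.0242 0.0023
-18 z 0.0666 y -0.0243 0.0118
-12 z 0.0655 y -0.0242 0.0203
-6 z 0.0641 y -0.0242 0.0244
0 z 0.0628 y -0.0241 0.0244
6 z 0.0615 y -0.0241 0.0243
12 z 0.0601 y -0.0244 0.0216
18 z 0.0587 y -0.0245 0.0204
24 z 0.0573 y -0.0245 0.0159
30 z 0.056 y -0.0244 0.0247
a -0.02291223558836629 0.032566812944252246 [0.56415082 0.01258235 0.12855199] [-0.32906556 -0.32794469  0.42755273]
blade 0.035 [ 0.03259591  0.00040579 -0.08150442]
blade 0.045 0
blade 0.055 0
at [0.5647 0.013  0.1294] slide [0.0016 0.0001 0.0529] dr [0.01 0.1  0.03] rows> 1.268703701373814
```

View pics/w8.png

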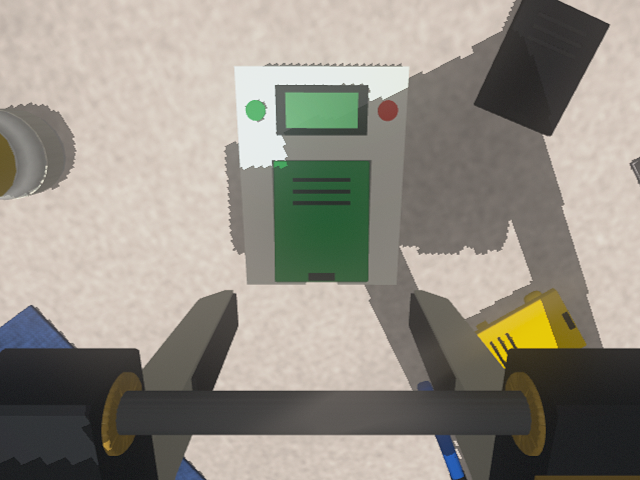

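Cover is ajar at (321,220), centred between the fingers. Descend and grip.

Emit:
send_rows --deltas '[{"slide":[0.001,0,0.02],"dr":[0,0,0]},{"slide":[0.001,0,0.035],"dr":[0,0,0]},{"slide":[0.001,0,0.045],"dr":[0,0,0]},{"slide":[0.001,0,0.05],"dr":[0,0,0]},{"slide":[0.001,0,0.053],"dr":[0,0,0]},{"slide":[0.001,0,0.053],"dr":[0,0,0]},{"slide":[0.001,0,0.053],"dr":[0,0,0]}]'

```text
t: 11.8
tool_pos: [0.5667, 0.0118, 0.0779]
orientation: [0.975, -0.221, 0.0, -0.0]
wrist_force: [0.0, 0.0, 0.0]
opening: 0.0749
```

Emit:
send_rows --deltas '[{"slide":[0,0,0],"dr":[0,0,0]},{"slide":[0,0,0],"dr":[0,0,0]},{"slide":[0,0,0],"dr":[0,0,0]},{"slide":[0,0,0],"dr":[0,0,0]},{"slide":[0,0,0],"dr":[0,0,0]},{"slide":[0,0,0],"dr":[0,0,0]},{"slide":[0,0,0],"dr":[0,0,0]}]' --fingers 0.03 --newtons 20

```text
t: 12.38
tool_pos: [0.5665, 0.0116, 0.0774]
orientation: [0.975, -0.221, 0.0, -0.0]
wrist_force: [0.1, 1.1, 0.7]
opening: 0.0492
```

Gripped at 49 mm. Lift straight up.

Emit:
send_rows --deltas '[{"slide":[0,0,-0.005],"dr":[0,0,0]},{"slide":[0,0,-0.012],"dr":[0,0,0]},{"slide":[0,0,-0.022],"dr":[0,0,0]},{"slide":[0,0,-0.035],"dr":[0,0,0]},{"slide":[0,0,-0.055],"dr":[0,0,0]},{"slide":[0,0,-0.08],"dr":[0,0,0]},{"slide":[0,0,-0.1],"dr":[0,0,0]},{"slide":[0,0,-0.1],"dr":[0,0,0]},{"slide":[0,0,-0.1],"dr":[0,0,0]}]'

```text
t: 13.13
tool_pos: [0.5678, 0.0115, 0.18]
orientation: [0.975, -0.221, 0.002, -0.0]
wrist_force: [-0.2, 0.1, -0.8]
opening: 0.0498
```

```bash
cat > m9.py <<'E'
from h import *; import sys
s,im,d=cap('wrist',sys.argv[1]); h=cv2.cvtColor(im,cv2.COLOR_RGB2HSV)
P=cloud('wrist',s,d); R=Ro.from_quat(s['orientation']);L=R.inv().apply((P-s['tool_pos']).reshape(-1,3)).reshape(P.shape)
m=(h[...,0]>55)&(h[...,0]<90)&(h[...,1]>110)&(d>0)&(abs(L[...,2])<.04)&(abs(L[...,1])<.035)&(L[...,0]<.07)
for x in range(-10,70,8):
    k=m&(abs(L[...,0]*1000-x)<2)
    if k.sum()>5: print(x,np.round(np.median(L[k],0)*1000,1),k.sum())
k=L[m]; print('x range',k[:,0].min(),k[:,0].max()); A=np.c_[k[:,0],k[:,1],np.ones(len(k))]
f=np.linalg.lstsq(A,k[:,2],rcond=None)[0]; print('slopes deg',np.degrees(np.arctan(f[:2])),'z at x=0',f[2])
n=R.apply(np.array([f[0],f[1],-1]));print('outward normal',n/np.linalg.norm(n)); print(s['tool_pos'],s['wrist_force'],s['opening'])
E
python3 m9.py w9.png; python3 -c "
from h import *
go(.43,-.27,.18,9.6)"
```

```text
-2 [-0.6 13.   8.7] 140
6 [ 6.   4.  10.3] 972
14 [14.1  4.  12. ] 995
22 [22.   4.  13.9] 1003
30 [30.   4.3 15.7] 995
38 [37.8  5.6 17.4] 875
46 [45.3 10.4 19.1] 579
54 [54.   8.3 21. ] 835
x range -0.006099403944650748 0.056161340231882434
slopes deg [12.79199793 -1.45896407] z at x=0 0.008982324143721158
outward normal [ 0.20581518 -0.07265338  0.97589016]
[0.56775025 0.0114707  0.17996572] [-0.24887734  0.12834866 -0.81966416] 0.04983663925624017
at [0.5667 0.0116 0.178 ] slide [-0.002   0.313  -0.0022] dr [-1.000e-02 -1.000e-01 -3.513e+01] rows> 7.505599249011971
```

View pics/w9.png

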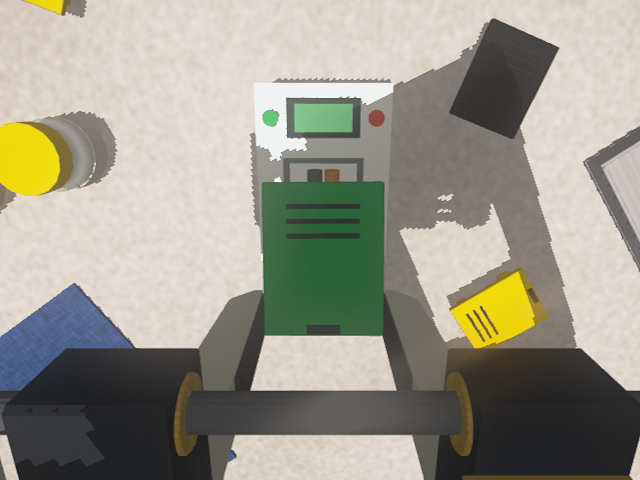

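Cover held outside up at (323,258), tilted 12.8° with its far end low; cells visible in the open compartment. Carry to the tray.

```bash
python3 -c "
from h import *
go(.417,-.281,.18,9.6)"
```

```text
at [0.5667 0.0116 0.178 ] slide [-0.009   0.3285 -0.0022] dr [-1.000e-02 -1.000e-01 -3.513e+01] rows> 7.880770673986969
```

Emit:
send_rows --deltas '[{"slide":[0,0.025,0],"dr":[0,0,-3]},{"slide":[-0.002,0.06,0],"dr":[0,0,-7]},{"slide":[-0.003,0.095,0],"dr":[0,0,-11]},{"slide":[-0.004,0.13,0],"dr":[0,0,-15]},{"slide":[-0.005,0.165,0],"dr":[0,0,-19]},{"slide":[-0.006,0.2,0],"dr":[0,0,-23]},{"slide":[-0.007,0.235,0],"dr":[0,0,-27]},{"slide":[-0.008,0.27,0],"dr":[0,0,-31]},{"slide":[-0.009,0.305,0],"dr":[0,0,-35]},{"slide":[-0.009,0.328,0],"dr":[0,0,-35]},{"slide":[-0.009,0.328,0],"dr":[0,0,-35]},{"slide":[-0.009,0.328,0],"dr":[0,0,-35]}]'

```text
t: 14.18
tool_pos: [0.4156, -0.2808, 0.1757]
orientation: [0.997, 0.081, -0.001, -0.001]
wrist_force: [-0.2, 0.2, -0.4]
opening: 0.0494
```

Emit:
send_rows --deltas '[{"slide":[0,0,0],"dr":[0,5,0]},{"slide":[0,0,0],"dr":[0,10,0]},{"slide":[0,0,0],"dr":[0,12.8,0]},{"slide":[0,0,0],"dr":[0,12.8,0]},{"slide":[0,0,0],"dr":[0,12.8,0]}]'

```text
t: 14.6
tool_pos: [0.4163, -0.2796, 0.1764]
orientation: [0.991, 0.082, 0.11, -0.01]
wrist_force: [0.3, -0.8, -0.6]
opening: 0.0496
```

```bash
python3 m9.py w10.png
python3 - <<'E'
from h import *
s=bot.read_state();R=Ro.from_quat(s['orientation']);d=np.array([.417,-.281,.045])-s['tool_pos'];print(R.inv().apply(d), R.inv().apply([0,0,-.01]))
E
```

```text
-2 [-1.8  1.1  8.7] 934
6 [ 6.   0.6 10.5] 1145
14 [14.   2.3 12.2] 1118
22 [22.   0.6 14.1] 1181
30 [30.   0.6 15.9] 1213
38 [37.8  1.  17.7] 1083
46 [45.6  1.  19.6] 837
54 [53.9  1.4 21.3] 1168
x range -0.006341792765550915 0.05595958217819523
slopes deg [12.75067913 -1.44805137] z at x=0 0.009152290199082579
outward normal [-0.00285999  0.02321269  0.99972646]
[ 0.41634165 -0.27959935  0.17643649] [ 0.3466291  -0.83064239 -0.64400143] 0.04958346606577303
[-0.02897539  0.00136811  0.12857174] [-2.19745645e-03  7.80053348e-06  9.75556889e-03]
```

Emit:
send_rows --deltas '[{"slide":[-0.0077,0,0.034],"dr":[0,0,0]},{"slide":[-0.0154,0,0.068],"dr":[0,0,0]},{"slide":[-0.022,0,0.0976],"dr":[0,0,0]},{"slide":[-0.0264,0,0.117],"dr":[0,0,0]},{"slide":[-0.0286,0,0.127],"dr":[0,0,0]},{"slide":[-0.0299,0,0.1327],"dr":[0,0,0]},{"slide":[-0.0306,0,0.136],"dr":[0,0,0]},{"slide":[-0.0306,0,0.136],"dr":[0,0,0]},{"slide":[-0.0306,0,0.136],"dr":[0,0,0]}]'

```text
t: 15.4
tool_pos: [0.4181, -0.2812, 0.0391]
orientation: [0.99, 0.082, 0.112, -0.008]
wrist_force: [-0.1, 0.3, 0.3]
opening: 0.0493
```

```bash
python3 m9.py w11.png | tail -3
```

```text
slopes deg [12.73382367 -1.43553719] z at x=0 0.009171083371153308
outward normal [-0.00646413  0.02543981  0.99965546]
[ 0.41806068 -0.28120431  0.03914657] [-0.13610369  0.32818727  0.283978  ] 0.049327884410250114
```

Emit:
send_rows --deltas '[{"slide":[-0.0004,0,0.002],"dr":[0,0,0]},{"slide":[-0.0007,0,0.003],"dr":[0,0,0]},{"slide":[-0.0009,0,0.004],"dr":[0,0,0]},{"slide":[-0.0009,0,0.004],"dr":[0,0,0]}]'

```text
t: 15.78
tool_pos: [0.4175, -0.281, 0.0347]
orientation: [0.99, 0.082, 0.111, -0.009]
wrist_force: [-3.3, 1.6, 6.7]
opening: 0.0492
```

Emit:
send_rows --deltas '[{"slide":[0,0,0.0005],"dr":[0,0,0]},{"slide":[-0.0002,0,0.001],"dr":[0,0,0]},{"slide":[-0.0002,0,0.001],"dr":[0,0,0]}]'

```text
t: 16.03
tool_pos: [0.4178, -0.2813, 0.0343]
orientation: [0.99, 0.082, 0.112, -0.008]
wrist_force: [-5.0, 2.4, 11.2]
opening: 0.0493
```

In contact with the tray floor. Open and back off.

Emit:
send_rows --deltas '[{"slide":[0,0,-0.001],"dr":[0,0,0]},{"slide":[0,0,-0.001],"dr":[0,0,0]},{"slide":[0,0,-0.001],"dr":[0,0,0]},{"slide":[0,0,-0.001],"dr":[0,0,0]},{"slide":[0,0,-0.001],"dr":[0,0,0]},{"slide":[0,0,-0.001],"dr":[0,0,0]}]' --fingers 0.075

```text
t: 16.53
tool_pos: [0.4168, -0.2804, 0.0334]
orientation: [0.99, 0.082, 0.111, -0.009]
wrist_force: [0.1, -0.2, -0.3]
opening: 0.0746
```

Emit:
send_rows --deltas '[{"slide":[0,0,-0.02],"dr":[0,0,0]},{"slide":[0,0,-0.05],"dr":[0,0,0]},{"slide":[0,0,-0.09],"dr":[0,0,0]},{"slide":[0,0,-0.13],"dr":[0,-6,0]},{"slide":[0,0,-0.15],"dr":[0,-12.8,0]},{"slide":[0,0,-0.15],"dr":[0,-12.8,0]},{"slide":[0,0,-0.15],"dr":[0,-12.8,0]}]'

```text
t: 17.12
tool_pos: [0.3861, -0.2862, 0.1814]
orientation: [0.996, 0.084, 0.001, 0.001]
wrist_force: [-0.1, 0.3, -0.4]
opening: 0.075
```

Run:
```python
from h import *
s,im,d=cap('wrist','w12.png'); h=cv2.cvtColor(im,cv2.COLOR_RGB2HSV);P=cloud('wrist',s,d)
m=(h[...,0]>55)&(h[...,0]<90)&(h[...,1]>110)&(d>0)&(P[...,2]<.05)
k=P[m];f=np.linalg.lstsq(np.c_[k[:,:2]-k[:,:2].mean(0),np.ones(len(k))],k[:,2],rcond=None)[0];print('slopes',f,'n',len(k),k[:,:2].mean(0),s['tool_pos'],s['wrist_force'])
_,t,_=cap('top','t12.png')
```

```text
slopes [ 0.00012891 -0.00031133  0.02560508] n 5309 [ 0.44754972 -0.27828886] [ 0.38606183 -0.28624929  0.18138977] [-0.07583188  0.29735201 -0.41308851]
```

View pics/w12.png

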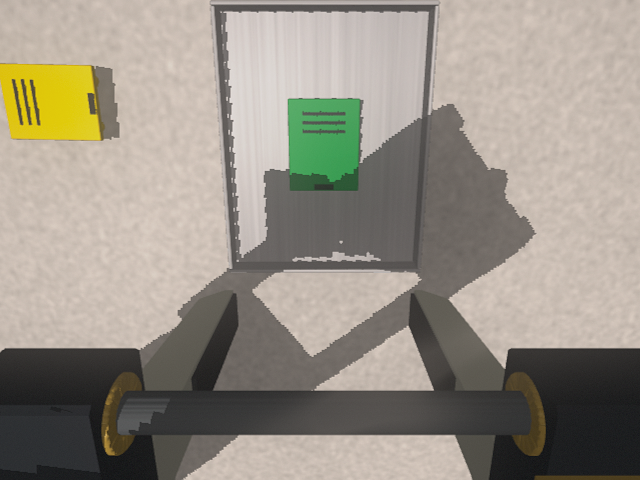

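View pics/t12.png

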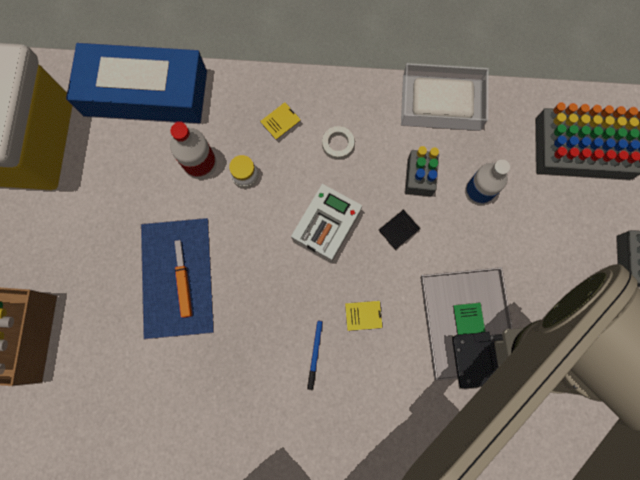

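The cover lies flat and outside up in the tray (wrist picture 324,145): no tilt, top at 25.6 mm. The tool is on the mat (top view 183,280), the compartment is open, and all other things are unmoved. I'm handing in.

```bash
python3 -c "
from rig import hand_in
print(hand_in())"
```

```text
the job is handed in; nothing more can be done
None
```

The battery compartment is open, the tool is back on the blue mat, and the green cover stands in the steel tray. I handed the job in at about 17 s of robot time, with the gripper open and clear of everything.

- **Prying:** The blade went into the notch without resistance. About 4 N of lift freed the cover, and it stayed ajar with its edge about 14 mm above the logger's top.
- **Tool:** I laid it back within about 1 mm of where it started.
- **Cover:** I lifted it out by its raised end, levelled it and set it down with about 11 N. My last check showed it outside up and level, with its top at 25.6 mm (25 mm expected).
- **Everything else:** In the final overhead picture the compartment is open with its cells in place, and nothing else appears to have moved.
- **Disagreement:** While it was held, the cover measured about 1.4° of roll in the gripper. After release it measured level.

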